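# Fasten the sloping cover with the flat key

## Task

Take the flat-bladed key from its wooden stand and use it to turn both slotted screws on the sloping cover of the grey power box fully home, clockwise up to their stops. Then put the key back in its stand, blade down and standing upright, and let go. Turn the screws only with the key: do not push on the box with the gripper's fingers, and leave the ink bottle, glue stick and eraser where they are.

Things in the scene. Friction and masses are not known exactly. Their poses are not given: they have to be found in the camera images.
- supply_box: Grey power box, 150 deep (x) x 170 wide (y) x 98 high, fixed. Origin: centre of the underside; its low front (35 high) faces its own -x, z up. An aluminium cover lies on its slope, which rises 30 degrees from front to back; the two screws stand side by side in the cover, 90 mm apart, half-way up the slope, each in a fixed dark steel collar (inner diameter 36, outer 44).
- screw_left_head (a point): Centre of the top face of the left (box's +y) screw head: steel, 32 mm across, a straight slot right across it, 7 mm wide (10.6 at the mouth, 1.8 mm lead-in), 9 deep. z points out of the cover along the screw's axis, tilted 30 degrees from vertical towards the box's front; x runs along the slot and turns with the screw. The collar rises 2 mm above the head.
- screw_right_head (a point): The same for the right (the box's -y) screw.
- screw_left (a joint): Turn of the left screw in rad: grows as it is turned clockwise, seen from above the cover; 1.45 at the stop (fully home: the slot then lies level, across the cover). Starts between 0.15 and 0.5. Friction about 0.1 N m; it stays where it is left. The key's blade has about 0.12 rad of play in the slot either way.
- screw_right (a joint): The same for the right screw.
- key_grip (a point): Middle of the key's handle, where to grip it: dark wood, square 24 x 24 mm, 62 high. z points up from blade to handle; x along the blade's width; the faces are square to x and y. The blade's tip is 92 mm below this point. The key starts upright in the stand, its flange resting on the stand's top.
- key_tip (a point): Tip of the key's blade, on its axis; axes as key_grip. Steel blade 24 wide (x), 4 thick (y), 13 long, 22 x 3 at the tip, on a round shank 16 thick. Between shank and handle is a round flange of diameter 48, 4 thick, its underside 55 mm above the tip.
- stand_mouth (a point): Centre of the mouth of the wooden stand's pocket, in its top face 62 mm above the table. Pocket 32 x 32 mm square, 58 deep; block 66 x 66 on a foot 90 x 90, fixed to the table; axes along the block's sides. The key hangs in the pocket by its flange, its tip 55 mm below this point.
- ink_mid (a point): Ink bottle, 47 mm across, 67 high, loose: bystander. Point: its axis, half-way up.
- glue_mid (a point): Glue stick standing, 26 mm across, 92 high, loose: bystander. Point: its axis, half-way up.
- eraser_mid (a point): Eraser lying flat, 23 x 52 x 13 mm, loose: bystander. Point: its centre.
- key: The whole key, about 0.16 kg, loose. Origin at the blade's tip, axes as key_grip.
There are look-alikes about, which are no part of the job. What is shaped like the key but purple or red is not meant.

How it is judged:
By the outcome, as a careful person would: the job done as asked, in the order asked, and still so for the second after the job is handed in, with the robot touching nothing.
It also fails if it takes over 54 s, if anything falls off the work surface, if the arm or the gripper's body presses on something with over 40 N, if the wrist force passes 120 N, or if a joint passes its speed limit or range.

## Robot

A 6-joint arm with a two-finger parallel gripper is mounted at the origin on a cart in front of the work surface, level with it; the furniture and walls round the work are solid. World frame = base frame: x ahead of the robot, y to its left, z up, the work surface at z = 0. Lengths are in m, angles in rad, forces in N, time in s.
With the tool pointing down it reaches from about 0.375 to 0.9 m from the base axis. Payload 3.1 kg.
Tool frame: the origin (TCP) lies where the fingers leave the gripper's body, on its centre line; the fingertips stand 70 mm ahead of it and the grasp point (between the pads) lies 51 mm ahead of it; z points along the fingers, y is the line along which they close (so a half turn about z gives the same grasp; the last joint's range is limited). The gripper opens to 87 mm and grips with 3 to 60 N. Pads are 19 mm wide; open, the fingers measure 117 mm over their backs; the gripper's body (75 mm by 190 mm) begins 51 mm behind the grasp point.
Start: joints at [1.169, 0.527, 1.433, -0, 1.181, -0.178], TCP at [0.138, 0.61, 0.292] pointing down, gripper open.
Joint ranges: [-3.08, 3.08], [-0.75, 2.2], [0.22, 2.44], [-1.43, 4.57], [0, 2.65], [-2.85, 2.85]. Speed limits (rad/s): [2.79, 2.79, 3.14, 3.14, 3.14, 3.14].

## Interface

Orientations are given as a unit quaternion [x, y, z, w].
In Python, from rig import robot gives the robot as it stands.
- The arm moves only by the tool send_rows, never from a script. Its argument "deltas" is text: rows parted by semicolons, each of 7 numbers parted by spaces: the shift along the tool's x, y, z in mm, then the turn, a rotation vector about the tool's x, y, z in degrees, then the opening, from 0 (shut) to 1 (fully open). A call has 1 to 10 rows; each row shifts and turns the commanded pose from where the row before left it, along the tool's axes as they then stand; what a row does not reach is not made up. A row lasts 1/8 s, in which the tool goes at most 62.5 mm and 10.7 degrees, less where a joint would pass 70% of its speed; a pose out of reach is approached as far as the arm can. A call is refused whole if a number of a shift passes 62.5 or a number of a turn 10.7, either way. A call with a gripper value outside its range is refused whole. The fingers move at their own pace and stop on an object; "newtons" is the grip in N (left out, the last holds). Time passes only in rows, so rows that do not move let the fingers close. It gives the time, the measured TCP pose, the force, the opening and the grip force at its end, in the units of the state.
- robot.get_obs(): the state, without advancing time (a new reading comes with each control period).
- robot.camera(name): name is "side" or "top"; returns a dict with "image" (384x512x3 uint8, red, green, blue), "depth" (384x512 float32, m along the optical axis (not along the pixel's ray), 0 where there is no reading), "fovy" (degrees; the focal length in pixels is half the picture's height over the tangent of half this angle, whatever the lens; pixels are square), "cx", "cy" (the principal point, pixels), "rvec" (rotation vector, rad) and "tvec" (3), from world to camera coordinates, as OpenCV has them. Camera axes: x right, y down, z forward; pixel columns grow to the right and rows downward; lengths in m; the calibration is good to about 2 mm. A picture is of the moment at which its call begins.
- robot.hand_in(): hands the job in; it is judged then, once.
Trained networks look in the newest picture that a camera, given by its name, has taken for a name from the list of things; names that differ only in an ending like _2 or _b are one class to them, and where a whole thing is asked for, a point or a joint stands for the part that bears it (a point fixed in the world has none). Each returns a list of dicts, best first, with "p" (0 to 1); they miss things now and then, are a little off and sometimes report something else, mostly with a low value. They report only what shows in the picture. A call takes as long as a camera call. They do not tell look-alikes from the thing itself.
- robot.find_in(camera, thing): "box" ([left, top, right, bottom] in pixels, round what is visible of it).
- robot.cut_out(camera, thing): "region" (384x512 bool, what is visible of it) and "box" ([left, top, right, bottom] in pixels, round what is visible of it).
The state is a dict: "time": time; "q": joint angles; "joint_velocities": joint speeds; "joint_torque": joint torques, N m; "position": TCP position; "tool_rot": TCP orientation; "ft_force": force on the tool from outside, world axes, zero at the start; "moment": the same for the moment, N m; "grip_width": finger opening in m; "grip_force": force on a finger pad.
Only numpy, scipy, OpenCV 4.12 (cv2) and the standard library are available. Lean on these libraries where they do the work, as an engineer would, in place of code of your own. Each camera call takes 0.05 s, during which the arm holds its last target. There are 200 camera calls.

## Working session

There is one attempt and no reset: what is moved stays moved. The work goes in short steps, Python scripts to look and compute and a tool call to move; the robot and the scene stay as the last step left them, time stands still between calls to the robot, and variables do not carry over. Pictures are saved under pics/ and viewed, at most 10 in all, crops included, and the job is handed in when it is done.

Besides the shell and the picture viewer there is one more tool, called as name(argument=value, ...), one argument or row to a line, values as JSON. send_rows: Moves the arm, as the interface text tells. Its arguments: {"type":"object","properties":{"deltas":{"type":"string"},"newtons":{"type":"number"}},"required":["deltas"]}

```bash
mkdir -p pics; ls; cat > h.py <<'E'
import numpy as np, cv2
from rig import robot
from scipy.spatial.transform import Rotation as R
def cam(n):
    c=robot.camera(n); f=192/np.tan(np.radians(c['fovy'])/2)
    Rm=R.from_rotvec(np.ravel(c['rvec'])).as_matrix(); t=np.ravel(c['tvec'])
    v,u=np.mgrid[0:384,0:512]; d=c['depth']
    P=np.stack([(u-c['cx'])/f*d,(v-c['cy'])/f*d,d],-1)
    W=(P-t)@Rm; W[d==0]=np.nan
    c.update(W=W,f=f,Rm=Rm,t=t); return c
def proj(c,p):
    q=c['Rm']@np.asarray(p)+c['t']; return c['f']*q[:2]/q[2]+[c['cx'],c['cy']]
def save(c,name,box=None,s=1):
    im=c['image'][:,:,::-1]
    if box: im=im[box[1]:box[3],box[0]:box[2]]
    cv2.imwrite('pics/'+name,cv2.resize(im,None,fx=s,fy=s,interpolation=cv2.INTER_CUBIC))
E
python3 - <<'E'
from h import *
o=robot.get_obs(); print({k:np.round(v,3) for k,v in o.items()})
ims=[]
for n in ['top','side']:
    c=cam(n); save(c,n+'0.png',None,1.5)
    print(n,'campos',-c['Rm'].T@c['t'],c['f'])
    for th in ['supply_box','screw_left','screw_right','key','key_grip','stand_mouth','ink_mid','glue_mid','eraser_mid']:
        for r in robot.cut_out(n,th)[:3]:
            m=r['region']; w=c['W'][m]; 
            print(th,round(r['p'],2),np.round(r['box']),np.round(np.nanmedian(w,0),3),'zmax',np.round(np.nanmax(w[:,2]),3))
E
```

```text
pics
{'time': np.float64(0.0), 'q': array([ 1.17 ,  0.528,  1.434, -0.   ,  1.181, -0.179]), 'joint_velocities': array([-0.   , -0.   , -0.   , -0.   ,  0.001,  0.   ]), 'joint_torque': array([ 1.0000e-03, -4.4004e+01, -1.7659e+01,  6.3000e-02,  5.8000e-02,
       -0.0000e+00]), 'position': array([0.138, 0.609, 0.291]), 'tool_rot': array([ 0.111,  0.994, -0.001, -0.   ]), 'ft_force': array([-0.558,  0.297,  0.572]), 'moment': array([ 0.029,  0.023, -0.024]), 'grip_force': np.float64(0.0), 'grip_width': np.float64(0.087)}
top campos [0.35754524 0.03983984 1.53101148] 434.2494785589531
supply_box 0.61 [265. 151. 320. 205.] [ 0.579 -0.083  0.085] zmax 0.11
screw_left 0.53 [201. 196. 214. 211.] [0.494 0.201 0.072] zmax 0.136
screw_left 0.28 [220. 228. 232. 240.] [0.398 0.151 0.012] zmax 0.02
screw_right 0.46 [304. 182. 317. 189.] [ 0.559 -0.134  0.08 ] zmax 0.093
key 0.63 [175. 227. 194. 241.] [0.392 0.278 0.084] zmax 0.127
key 0.63 [242. 220. 257. 236.] [0.406 0.061 0.062] zmax 0.129
key 0.6 [200. 198. 215. 211.] [0.494 0.201 0.085] zmax 0.136
key_grip 0.65 [198. 199. 214. 209.] [0.494 
[... 740 characters left out ...]
244.] [ 0.557 -0.131  0.08 ] zmax 0.089
key 0.8 [193. 174. 209. 209.] [0.406 0.052 0.078] zmax 0.124
key 0.66 [211. 106. 221. 138.] [0.433 0.414 0.074] zmax 0.123
key 0.6 [225. 139. 239. 161.] [0.494 0.194 0.09 ] zmax 0.13
key_grip 0.76 [196. 128. 207. 160.] [0.39  0.276 0.072] zmax 0.125
key_grip 0.62 [208. 101. 223. 133.] [0.434 0.414 0.075] zmax 0.123
key_grip 0.59 [194. 169. 209. 208.] [0.407 0.051 0.072] zmax 0.124
stand_mouth 0.63 [222. 150. 249. 184.] [0.498 0.175 0.028] zmax 0.067
ink_mid 0.57 [272. 162. 289. 186.] [0.639 0.147 0.036] zmax 0.07
glue_mid 0.82 [324. 304. 344. 332.] [ 0.704 -0.361  0.057] zmax 0.095
eraser_mid 0.39 [246. 208. 258. 214.] [ 0.544 -0.041  0.08 ] zmax 0.087
```

```bash
python3 - <<'E'
import cv2,numpy as np
t=cv2.imread('pics/top0.png');s=cv2.imread('pics/side0.png')
a=cv2.resize(t[195:390,210:570],(800,433),interpolation=cv2.INTER_CUBIC)
cv2.imwrite('pics/a.png',a)
b=cv2.resize(s[130:500,250:540],(470,600),interpolation=cv2.INTER_CUBIC)
cv2.imwrite('pics/b.png',b)
E
```

```text
(no output)
```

View pics/a.png

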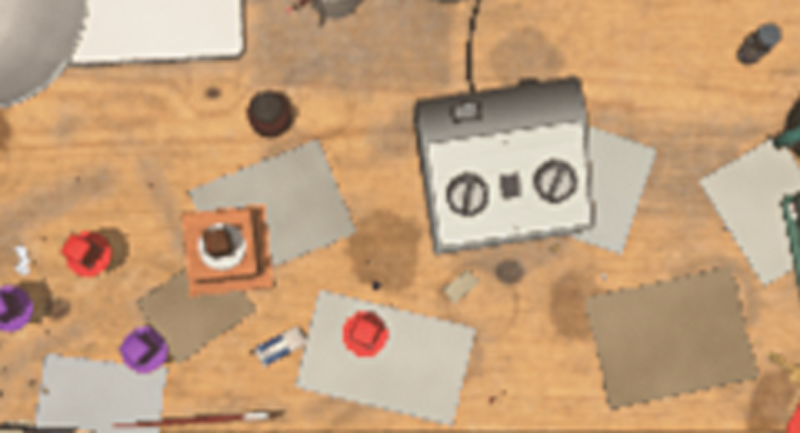

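View pics/b.png

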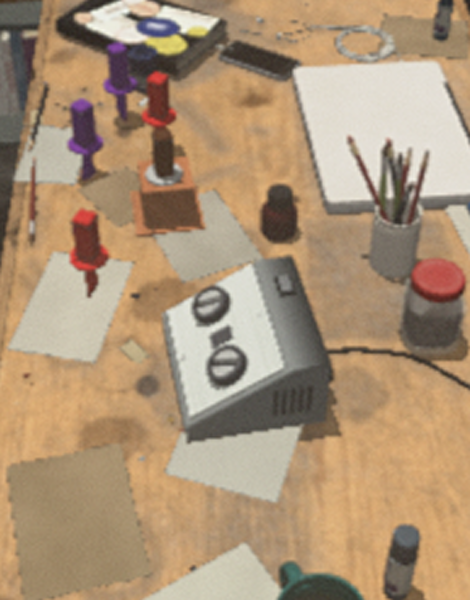

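```bash
cat > m.py <<'E'
from h import *
C={n:cam(n) for n in ['top','side']}
if __name__=='__main__':
    # cover plane from pale pixels near the box
    pts={}
    for n,c in C.items():
        W=c['W']; h=cv2.cvtColor(c['image'],cv2.COLOR_RGB2HSV)
        m=(np.abs(W[...,0]-.57)<.07)&(np.abs(W[...,1]+.085)<.09)&(W[...,2]>.04)&(W[...,2]<.1)&(h[...,1]<40)&(h[...,2]>170)
        m=cv2.erode(m.astype(np.uint8),np.ones((3,3)))>0
        pts[n]=W[m]
    for n in ['top','side','both']:
        P=np.vstack(list(pts.values())) if n=='both' else pts[n]
        for k in range(4):
            ce=P.mean(0); nv=np.linalg.svd(P-ce,full_matrices=False)[2][2]; nv*=np.sign(nv[2])
            r=(P-ce)@nv; P=P[np.abs(r)<2.5*r.std()+1e-4]
        print(n,len(P),ce.round(4),nv.round(3),'tilt',np.degrees(np.arccos(nv[2])).round(1),'yaw',np.degrees(np.arctan2(-nv[1],-nv[0])).round(1),r.std().round(4))
    # stand/key
    for n,c in C.items():
        W=c['W']; h=cv2.cvtColor(c['image'],cv2.COLOR_RGB2HSV)
        m=(np.abs(W[...,0]-.5)<.06)&(np.abs(W[...,1]-.195)<.06)
        t=m&(W[...,2]>.054)&(W[...,2]<.07)&(h[...,1]>100)
        if t.sum()>10:
            xy=W[t][:,:2]; rc=cv2.minAreaRect((xy*1000).astype(np.float32)); print(n,'stand',rc,W[t][:,2].mean())
        k=m&(W[...,2]>.115)
        xy=W[k]; print(n,'key top',len(xy),np.median(xy,0).round(4),cv2.minAreaRect((xy[:,:2]*1000).astype(np.float32)))
        fl=m&(W[...,2]>.06)&(W[...,2]<.075)&(h[...,1]<60); print('flange',W[fl].mean(0).round(4),W[fl].min(0).round(3),W[fl].max(0).round(3))
        np.save('ce.npy',np.r_[ce,nv])
    # rectify onto head plane
    ang=np.arctan2(-nv[1],-nv[0]); ex=np.array([np.cos(ang)*np.cos(np.pi/6),np.sin(ang)*np.cos(np.pi/6),.5]); ey=np.array([-np.sin(ang),np.cos(ang),0]); nn=np.cross(ex,ey)
    O=np.array([.557,-.09,0]); O[2]=ce[2]+((ce-O)[:2]@nn[:2])/nn[2]
    O=O+nn*.006
    out=[]; 
    for c in C.values():
        q=np.array([(x,y) for x in(-.045,.045) for y in(-.08,.08)])
        src=np.array([proj(c,O+x*ex+y*ey) for x,y in q],np.float32)
        dst=np.array([((.08-y)*5000,(.03-x+.015)*3300*1.515) for x,y in q],np.float32)
        H=cv2.getPerspectiveTransform(src,dst)
        out.append(cv2.warpPerspective(c['image'],H,(800,450),flags=cv2.INTER_CUBIC)[75:375])
    np.savez('rect.npz',O=O,ex=ex,ey=ey,nn=nn)
    print('O',O,ex,ey,nn)
    cv2.imwrite('pics/rect.png',np.vstack(out)[:,:,::-1])
E
python3 m.py
```

```text
top 652 [ 0.5578 -0.0821  0.0714] [-0.498 -0.072  0.864] tilt 30.2 yaw 8.3 0.0026
side 924 [ 0.5598 -0.0951  0.0719] [-0.492 -0.071  0.868] tilt 29.8 yaw 8.3 0.0014
both 1529 [ 0.5589 -0.0896  0.0717] [-0.494 -0.072  0.866] tilt 30.0 yaw 8.3 0.0018
top stand ((499.1965637207031, 207.58103942871094), (66.2864761352539, 66.66242980957031), 6.5304484367370605) 0.06250844571285447
top key top 55 [0.4957 0.2045 0.1283] ((497.10205078125, 205.78909301757812), (22.823734283447266, 23.193185806274414), 0.11299336701631546)
flange [0.4898 0.2037 0.0669] [0.474 0.184 0.06 ] [0.519 0.228 0.075]
side stand ((497.05206298828125, 205.1844482421875), (66.02982330322266, 72.43489074707031), 6.116415023803711) 0.06133022321539139
side key top 63 [0.4959 0.1973 0.1256] ((495.3477478027344, 202.26304626464844), (24.364185333251953, 25.967313766479492), 10.761260032653809)
flange [0.4952 0.1955 0.0657] [0.475 0.179 0.062] [0.516 0.219 0.073]
O [ 0.55403124 -0.0904318   0.07578084] [0.85700787 0.12464957 0.5       ] [-0.14393292  0.98958745  0.        ] [-0.49479372 -0.07196646  0.8660254 ]
```

View pics/rect.png

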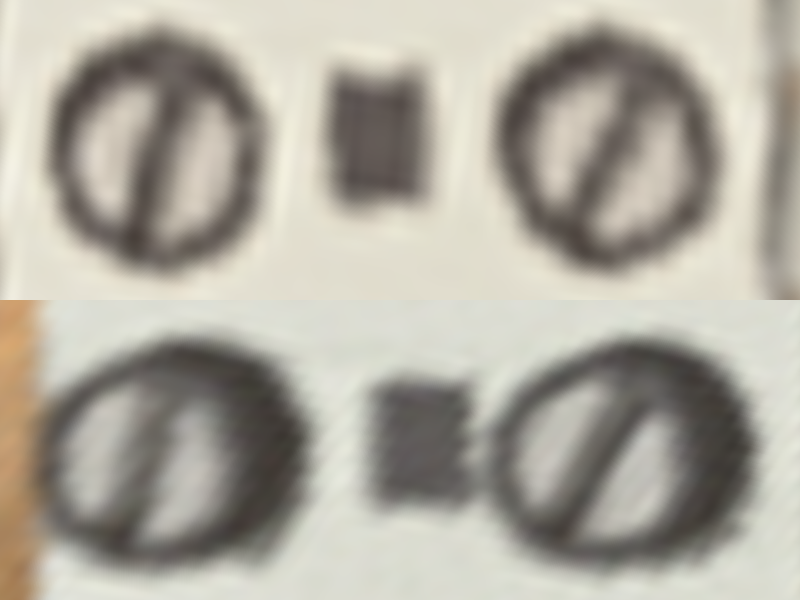

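The rectified views (top camera above, side below) show the left collar at about (159,150) and the right at (608,148), which is 90 mm apart as specified. The left slot leans about 13° clockwise from upslope and the right about 23°. The brown key stands in its block at about (0.497, 0.204).

```bash
cat > plan.py <<'E'
from h import *
def plan(p,Rt,n,grip,p0=None,R0=None,show=True):
    o=robot.get_obs()
    p0=np.array(o['position']) if p0 is None else np.array(p0); R0=R.from_quat(o['tool_rot']) if R0 is None else R0
    rv=(R0.inv()*Rt).as_rotvec(degrees=True)/n; Rc=R0; d=(np.array(p)-p0)/n; pc=p0; rows=[]
    for i in range(n):
        s=Rc.inv().apply((p0+d*(i+1)-pc))*1000; s=np.round(s,1); r=np.round(rv,2)
        pc=pc+Rc.apply(s/1000); Rc=Rc*R.from_rotvec(r,degrees=True)
        rows.append(' '.join('%g'%v for v in [*s,*r])+' %g'%grip)
    if show: print('; '.join(rows)); print('end',pc.round(4),Rc.as_euler('ZYX',degrees=True).round(1))
    return pc,Rc
def tool(z,yd):
    z=np.array(z,float)/np.linalg.norm(z); y=np.array(yd,float); y=y-z*(y@z); y/=np.linalg.norm(y)
    return R.from_matrix(np.stack([np.cross(y,z),y,z],1))
def down(phi): a=np.radians(phi); return tool([0,0,-1],[np.cos(a),np.sin(a),0])
E
python3 - <<'E'
from plan import *
z=np.load('rect.npz');O,ex,ey,nn=[z[k] for k in('O','ex','ey','nn')]
for n in('top','side'):
    c=cam(n); W=c['W']
    for s,y in(('L',.0488),('R',-.0412)):
        d=W-(O+y*ey-.001*ex); a,b,h=d@ex,d@ey,d@nn
        m=(np.hypot(a,b)<.011)&(abs(h)<.02); print(n,s,m.sum(),'h rel 6mm plane',np.percentile(h[m],[10,50,80]).round(4))
        m=(abs(a)<.05)&(abs(b)<.05)&(h>-.003)&(h<.02)&(np.hypot(a,b)<.026);print('  raised centroid',a[m].mean().round(4),b[m].mean().round(4), np.round([a[m].min(),a[m].max(),b[m].min(),b[m].max()],4))
plan([.497,.204,.25],down(6.5),10,1)
E
```

```text
top L 33 h rel 6mm plane [-0.0051  0.0038  0.0072]
  raised centroid 0.0038 -0.0009 [-0.0246  0.0248 -0.0247  0.0203]
top R 30 h rel 6mm plane [-0.004   0.0029  0.0059]
  raised centroid 0.0028 -0.0004 [-0.0222  0.025  -0.023   0.024 ]
side L 37 h rel 6mm plane [-0.0011  0.0043  0.0064]
  raised centroid 0.0005 -0.0051 [-0.0256  0.0218 -0.0241  0.0188]
side R 42 h rel 6mm plane [-0.0033  0.0048  0.0064]
  raised centroid 0.0011 -0.0052 [-0.0212  0.0242 -0.0256  0.0179]
-44 -31.6 4.2 0 -0 7.07 1; -47.5 -26 4.2 0 -0 7.07 1; -50.4 -19.9 4.3 0 -0 7.07 1; -52.4 -13.6 4.2 0 -0 7.07 1; -53.7 -7 4.2 0 -0 7.07 1; -54.1 -0.4 4.2 0 -0 7.07 1; -53.8 6.3 4.3 0 -0 7.07 1; -52.6 12.9 4.2 0 -0 7.07 1; -50.6 19.3 4.2 0 -0 7.07 1; -47.9 25.3 4.2 0 -0 7.07 1
end [0.497 0.204 0.25 ] [ 96.5  -0.  180. ]
```

send_rows(
  deltas="-44 -31.6 4.2 0 0 7.07 1; -47.5 -26 4.2 0 0 7.07 1; -50.4 -19.9 4.3 0 0 7.07 1; -52.4 -13.6 4.2 0 0 7.07 1; -53.7 -7 4.2 0 0 7.07 1; -54.1 -0.4 4.2 0 0 7.07 1; -53.8 6.3 4.3 0 0 7.07 1; -52.6 12.9 4.2 0 0 7.07 1; -50.6 19.3 4.2 0 0 7.07 1; -47.9 25.3 4.2 0 0 7.07 1",
)

```text
time: 2.45
position: [0.4982, 0.2025, 0.2502]
tool_rot: [0.667, 0.745, 0.0, 0.0]
ft_force: [-0.2, 0.5, 0.2]
grip_width: 0.0873
grip_force: 0.0
```

```bash
cat > fit.py <<'E'
from plan import *
from scipy.optimize import differential_evolution as DE
from scipy.ndimage import map_coordinates as mc
z=np.load('rect.npz');O,ex,ey,nn=[z[k] for k in('O','ex','ey','nn')]
def fit(cs,hfix=None):
    G=[cv2.cvtColor(c['image'],cv2.COLOR_RGB2GRAY).astype(float) for c in cs]
    th=np.linspace(0,2*np.pi,48,endpoint=False)
    def samp(c,g,P):
        q=P@c['Rm'].T+c['t']; return mc(g,[c['f']*q[:,1]/q[:,2]+c['cy'],c['f']*q[:,0]/q[:,2]+c['cx']],order=1)
    def pt(x,y,h): return O+np.outer(x,ex)+np.outer(y,ey)+np.outer(h+0*x,nn)
    def cost(v):
        x,y,h,aL,aR=v; s=0
        for yy,a in((.045,aL),(-.045,aR)):
            for c,g in zip(cs,G):
                ring=np.concatenate([samp(c,g,pt(x+r*np.cos(th),y+yy+r*np.sin(th),h+.002)) for r in(.0185,.020,.0215)])
                rr=np.repeat([.004,.007,.010,.013,.0145],48); t2=np.tile(th,5); X,Y=rr*np.cos(t2),rr*np.sin(t2)
                u=X*np.cos(a)-Y*np.sin(a); w=X*np.sin(a)+Y*np.cos(a)   # slot along clockwise angle a
                L=samp(c,g,pt(x+X,y+yy+Y,h)); sl=np.abs(w)<.0035
                s+= ring.mean()+.7*L[sl].mean()-1.7*L[np.abs(w)>.0055].mean()
        return s
    b=[(-.012,.012),(-.012,.012),(-.006,.012) if hfix is None else (hfix,hfix+1e-6),(0,.8),(0,.8)]
    r=DE(cost,b,seed=1,maxiter=60,popsize=10,tol=1e-5); return r.x.round(4),round(r.fun,1)
if __name__=='__main__':
    o=robot.get_obs(); print(o['position'],o['ft_force'])
    t,s=cam('top'),cam('side')
    print('both',fit([t,s]))
    for h in(0,.005): print(h,'top',fit([t],h),'side',fit([s],h))
    plan([.497,.204,.150],down(6.5),4,1)
E
python3 fit.py
```

```text
[0.49822135 0.20252251 0.25016545] [-0.23854314  0.50225022  0.16508686]
both (array([-0.0007,  0.0036,  0.0011,  0.2894,  0.4949]), np.float64(-436.2))
0 top (array([-0.0007,  0.0033,  0.    ,  0.2867,  0.4887]), np.float64(-224.7)) side (array([-0.0016,  0.0048,  0.    ,  0.3735,  0.5484]), np.float64(-214.3))
0.005 top (array([0.0015, 0.0039, 0.005 , 0.2912, 0.4909]), np.float64(-222.4)) side (array([ 4.000e-04, -1.000e-04,  5.000e-03,  3.710e-01,  5.499e-01]), np.float64(-212.0))
1.1 -1.1 25 0.06 0.02 -0.09 1; 1 -1.1 25 0.06 0.02 -0.09 1; 1.1 -1 25 0.06 0.02 -0.09 1; 1 -1 25.1 0.06 0.02 -0.09 1
end [0.497 0.204 0.15 ] [  96.5   -0.  -180. ]
```

send_rows(
  deltas="1.1 -1.1 25 0 0 0 1; 1 -1.1 25 0 0 0 1; 1.1 -1 25 0 0 0 1; 1 -1 25 0 0 0 1; 0 0 0 0 0 0 0; 0 0 0 0 0 0 0; 0 0 0 0 0 0 0; 0 0 0 0 0 0 0; 0 0 0 0 0 0 0",
  newtons=30,
)

```text
time: 3.68
position: [0.4925, 0.2077, 0.1506]
tool_rot: [0.666, 0.746, 0.0, 0.0]
ft_force: [-0.4, 0.2, 0.3]
grip_width: 0.0451
grip_force: 0.0
```

send_rows(
  deltas="-3.5 4 0 0 0 0 0.5; 0 0 0 0 0 0 0.5; 0 0 0 0 0 0 0; 0 0 0 0 0 0 0; 0 0 0 0 0 0 0; 0 0 0 0 0 0 0; 0 0 0 0 0 0 0",
  newtons=30,
)

```text
time: 4.55
position: [0.4967, 0.2047, 0.15]
tool_rot: [0.666, 0.746, 0.0, 0.0]
ft_force: [0.4, -1.2, -0.3]
grip_width: 0.0242
grip_force: 29.2
```

send_rows(
  deltas="0 0 -10 0 0 0 0; 0 0 -25 0 0 0 0; 0 0 -30 0 0 0 0; 0 0 -30 0 0 0 0; 0 0 -15 0 0 0 0; 0 0 0 0 0 0 0",
  newtons=60,
)

```text
time: 5.3
position: [0.497, 0.2047, 0.2611]
tool_rot: [0.666, 0.746, 0.001, 0.001]
ft_force: [0.6, -0.4, -1.7]
grip_width: 0.0237
grip_force: 58.7
```

```bash
python3 - <<'E'
from h import *
o=robot.get_obs(); print(o['position'],o['ft_force'],o['grip_width'])
p=np.array(o['position'])-[0,0,.143]
out=[]
for n in('top','side'):
    c=cam(n); u=proj(c,p).astype(int); print(n,u)
    out.append(cv2.resize(c['image'][u[1]-40:u[1]+25,u[0]-32:u[0]+33],(400,400),interpolation=cv2.INTER_CUBIC))
cv2.imwrite('pics/lift.png',np.hstack(out)[:,:,::-1])
E
```

```text
[0.49695038 0.20473807 0.26109485] [ 0.57074039 -0.35404419 -1.66890762] 0.02369086980319636
top [205 201]
side [233 143]
```

View pics/lift.png

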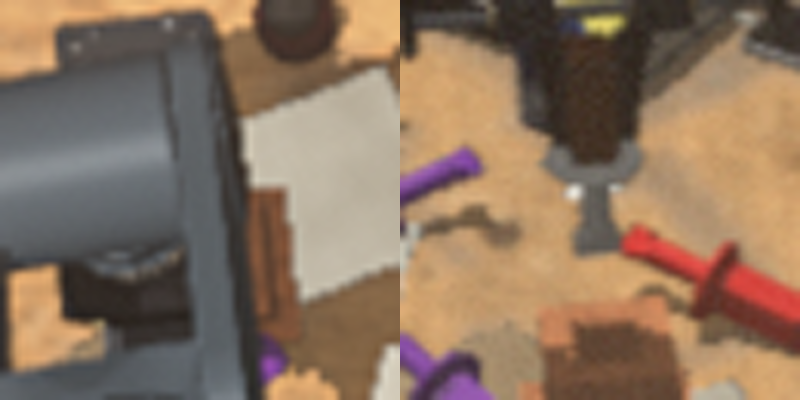

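```bash
python3 - <<'E'
from h import *
a=cam('top');b=cam('side')
im=np.hstack([a['image'][110:290,130:400],b['image'][60:290,150:380][:180*1]]) if 0 else None
A=cv2.resize(a['image'][110:300,120:400],(560,380)); B=cv2.resize(b['image'][60:330,140:380],(240,270))
B=cv2.copyMakeBorder(B,0,110,0,0,cv2.BORDER_CONSTANT)
cv2.imwrite('pics/all.png',np.hstack([A,B])[:,:,::-1])
E
```

```text
(no output)
```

View pics/all.png

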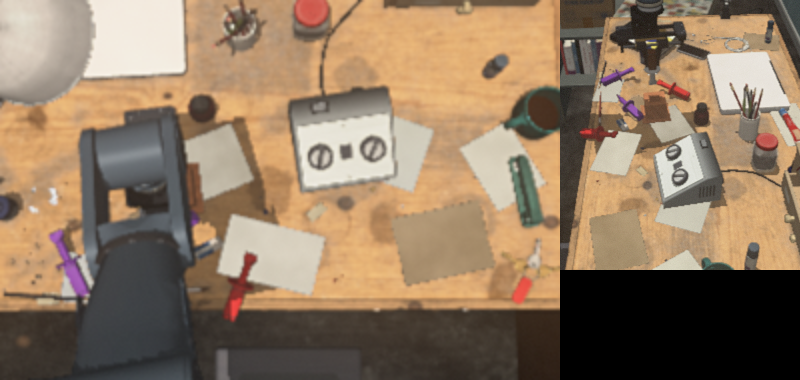

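```bash
cat > scr.py <<'E'
from plan import *
z=np.load('rect.npz');O,ex,ey,nn=[z[k] for k in('O','ex','ey','nn')]
def head(side): return O-.0007*ex+(.0033+(.045 if side=='L' else -.045))*ey+.0015*nn
def pose(side,a,t,dx=0,dy=0): return head(side)+nn*(t+.143)+dx*ex+dy*ey, tool(-nn,np.cos(a)*ex-np.sin(a)*ey)
E
python3 - <<'E'
from scr import *
print(head('L'),head('R'))
p,Rt=pose('L',.33,.03); print(p)
plan(p,Rt,8,0,[.497,.2047,.261],down(6.5))
E
```

```text
[ 0.54573718 -0.04282993  0.07672988] [ 0.55869114 -0.1318928   0.07672988]
[ 0.46013787 -0.05528013  0.22655228]
-31.8 -8.3 4.3 -3.7 0.68 2.09 0; -32.1 -7.3 3.4 -3.7 0.68 2.09 0; -32.3 -6.4 2.6 -3.7 0.68 2.09 0; -32.7 -5.3 1.9 -3.7 0.68 2.09 0; -32.8 -4.2 1.1 -3.7 0.68 2.09 0; -32.9 -3.1 0.5 -3.7 0.68 2.09 0; -33.1 -1.9 -0 -3.7 0.68 2.09 0; -33.1 -0.6 -0.5 -3.7 0.68 2.09 0
end [ 0.4602 -0.0553  0.2265] [ 81.8  -9.4 151.4]
```

send_rows(
  deltas="-31.8 -8.3 4.3 -3.7 0.68 2.09 0; -32.1 -7.3 3.4 -3.7 0.68 2.09 0; -32.3 -6.4 2.6 -3.7 0.68 2.09 0; -32.7 -5.3 1.9 -3.7 0.68 2.09 0; -32.8 -4.2 1.1 -3.7 0.68 2.09 0; -32.9 -3.1 0.5 -3.7 0.68 2.09 0; -33.1 -1.9 0 -3.7 0.68 2.09 0; -33.1 -0.6 -0.5 -3.7 0.68 2.09 0; 0 0 0 0 0 0 0; 0 0 0 0 0 0 0",
)

```text
time: 6.75
position: [0.4627, -0.0367, 0.227]
tool_rot: [0.739, 0.628, 0.209, 0.121]
ft_force: [-0.5, -0.0, -1.7]
grip_width: 0.0238
grip_force: 58.7
```

```bash
python3 - <<'E'
from scr import *
o=robot.get_obs(); print(np.round(o['position'],4),o['ft_force'].round(1),o['moment'].round(2),o['q'].round(2))
p,Rt=pose('L',.33,.03); Rm=R.from_quat(o['tool_rot']); e=(np.array(o['position'])-p)*1000; print('err mm ex,ey,n',(e@ex).round(1),(e@ey).round(1),(e@nn).round(1),'rot',(Rt.inv()*Rm).as_rotvec(degrees=True).round(2))
tip=np.array(o['position'])-nn*.143
out=[]
for n in('top','side'):
    c=cam(n); u=proj(c,head('L')+.015*nn).astype(int)
    print(n,'tip px',proj(c,tip)-u,'head px',proj(c,head('L'))-u)
    out.append(cv2.resize(c['image'][u[1]-25:u[1]+25,u[0]-25:u[0]+25],(400,400),interpolation=cv2.INTER_CUBIC))
cv2.imwrite('pics/hov.png',np.hstack(out)[:,:,::-1])
E
```

```text
[ 0.4627 -0.0367  0.227 ] [-0.5 -0.  -1.7] [-0.17  0.45  0.03] [-0.47  0.37  2.17  0.97  0.35 -1.2 ]
err mm ex,ey,n 4.7 18.0 -2.2 rot [ 2.22  0.24 -1.12]
top tip px [-4.56259955  1.96180458] head px [-0.08232784 -0.71921131]
side tip px [-1.35933644 -7.75116657] head px [3.58280522 3.54249526]
```

View pics/hov.png

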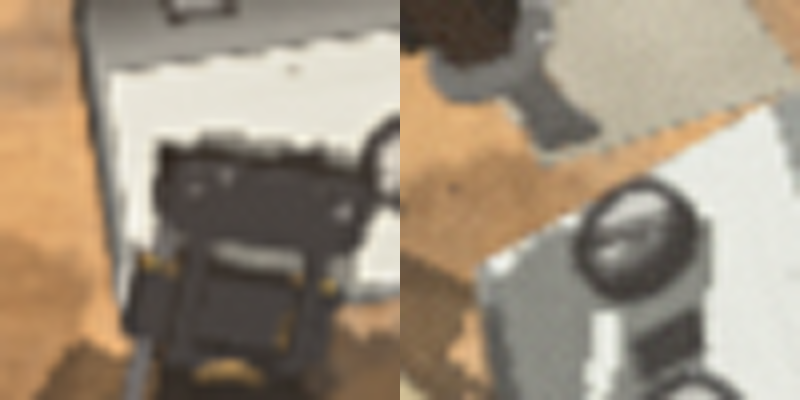

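```bash
cat >> scr.py <<'E'
def err(side,a,t,dx=0,dy=0):
    o=robot.get_obs(); p,Rt=pose(side,a,t,dx,dy); Rm=R.from_quat(o['tool_rot']); e=(np.array(o['position'])-p)*1000
    print('err mm ex,ey,n',(e@ex).round(1),(e@ey).round(1),(e@nn).round(1),'rot',(Rt.inv()*Rm).as_rotvec(degrees=True).round(2),'F along ex ey n',[(o['ft_force']@k).round(1) for k in(ex,ey,nn)],'Mn',(o['moment']@nn).round(2),'q',o['q'].round(2))
E
python3 - <<'E'
from scr import *
p,Rt=pose('L',.33,.025)
plan(p,Rt,5,0)
E
```

```text
-3.8 0.1 0.6 -0.43 -0.05 0.24 0; -3.9 0.2 0.6 -0.43 -0.05 0.24 0; -3.8 0.2 0.5 -0.43 -0.05 0.24 0; -3.8 0.1 0.6 -0.43 -0.05 0.24 0; -3.8 0.2 0.6 -0.43 -0.05 0.24 0
end [ 0.4626 -0.0549  0.2222] [ 81.8  -9.3 151.4]
```

send_rows(
  deltas="-3.8 0.1 0.6 -0.43 -0.05 0.24 0; -3.9 0.2 0.6 -0.43 -0.05 0.24 0; -3.8 0.2 0.5 -0.43 -0.05 0.24 0; -3.8 0.1 0.6 -0.43 -0.05 0.24 0; -3.8 0.2 0.6 -0.43 -0.05 0.24 0; 0 0 0 0 0 0 0; 0 0 0 0 0 0 0",
)

```text
time: 7.72
position: [0.4626, -0.0551, 0.2224]
tool_rot: [0.743, 0.617, 0.221, 0.135]
ft_force: [0.1, 0.3, -1.1]
grip_width: 0.0241
grip_force: 58.7
```

```bash
python3 - <<'E'
from scr import *
err('L',.33,.025)
o=robot.get_obs()
tip=np.array(o['position'])-nn*.143
c=cam('side'); u=proj(c,head('L')+.015*nn).astype(int)
print('tip px',(proj(c,tip)-u)*10.67+[267,267],'head px',(proj(c,head('L'))-u)*10.67+267)
im=cv2.resize(c['image'][u[1]-25:u[1]+25,u[0]-25:u[0]+25],(534,534),interpolation=cv2.INTER_CUBIC)
cv2.imwrite('pics/hov2.png',im[:,:,::-1])
E
```

```text
err mm ex,ey,n 0.1 -0.2 0.2 rot [-0.04 -0.01  0.01] F along ex ey n [np.float64(-0.4), np.float64(0.3), np.float64(-1.0)] Mn 0.05 q [-0.52  0.39  2.19  1.17  0.34 -1.42]
tip px [254.62853456 249.38512553] head px [305.2285317  304.79842443]
```

View pics/hov2.png

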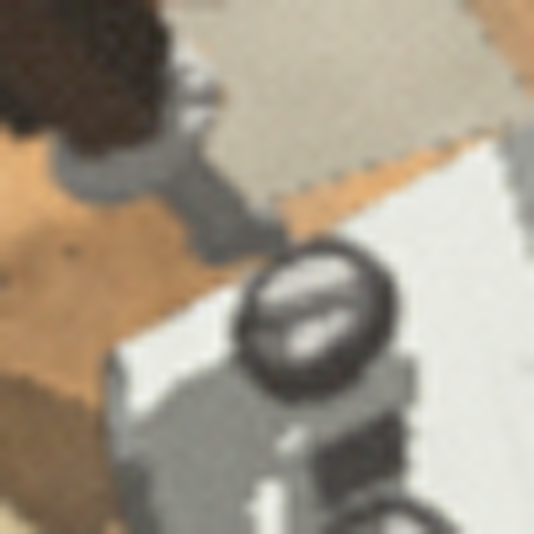

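```bash
python3 - <<'E'
from scr import *
c=cam('side');h=head('L')
for k in(ex,ey,nn): print(((proj(c,h+.01*k)-proj(c,h))*1.067).round(2))
for a in(.2,.3,.4,.5):
    d=np.cos(a)*ex-np.sin(a)*ey; v=proj(c,h+.012*d)-proj(c,h-.012*d); print(a,v[1]/v[0])
p,Rt=pose('L',.38,.003,.001,0); plan(p,Rt,5,0,pose('L',.33,.025)[0],pose('L',.33,0)[1])
E
```

```text
[ 3.4  -1.88]
[-0.72 -2.77]
[-2.01 -2.2 ]
0.2 -0.3720129377180006
0.3 -0.281973925739617
0.4 -0.19027463560251023
0.5 -0.09495090794824637
0.1 0.2 4.4 -0 0 0.57 0; 0 0.2 4.4 -0 0 0.57 0; 0.1 0.2 4.4 -0 0 0.57 0; 0.1 0.2 4.4 -0 0 0.57 0; 0 0.1 4.4 -0 0 0.57 0
end [ 0.4743 -0.0532  0.2036] [ 79.2 -10.7 151.8]
```

send_rows(
  deltas="0.1 0.2 4.4 0 0 -0.35 0; 0 0.2 4.4 0 0 -0.35 0; 0.1 0.2 4.4 0 0 -0.35 0; 0.1 0.2 4.4 0 0 -0.35 0; 0 0.1 4.4 0 0 -0.35 0; 0 0 2 0 0 0 0; 0 0 2 0 0 0 0; 0 0 0 0 0 0 0",
)

```text
time: 8.82
position: [0.4762, -0.0537, 0.2001]
tool_rot: [0.734, 0.627, 0.219, 0.139]
ft_force: [-0.1, -0.1, -1.8]
grip_width: 0.0241
grip_force: 58.7
```

```bash
python3 -c "
from scr import *
err('L',.30,-.001,.001)"
```

```text
err mm ex,ey,n -0.3 -0.8 0.1 rot [-0.04 -0.04  0.05] F along ex ey n [np.float64(-1.0), np.float64(-0.1), np.float64(-1.5)] Mn 0.07 q [-0.5   0.46  2.18  1.34  0.31 -1.61]
```

send_rows(
  deltas="0 0 2 0 0 0 0; 0 0 2 0 0 0 0; 0 0 0 0 0 0 0",
)

```text
time: 9.2
position: [0.4783, -0.0537, 0.1967]
tool_rot: [0.734, 0.627, 0.219, 0.139]
ft_force: [0.4, -0.3, -2.1]
grip_width: 0.0238
grip_force: 58.7
```

```bash
python3 -c "
from scr import *
err('L',.30,-.005,.001)"
```

```text
err mm ex,ey,n -0.2 -1.1 0.1 rot [-0.05 -0.08  0.06] F along ex ey n [np.float64(-0.7), np.float64(-0.3), np.float64(-2.0)] Mn 0.07 q [-0.5   0.47  2.18  1.37  0.31 -1.63]
```

send_rows(
  deltas="0 0 2 0 0 0 0; 0 0 1 0 0 0 0; 0 0 0 0 0 0 0",
)

```text
time: 9.57
position: [0.4785, -0.0534, 0.1958]
tool_rot: [0.735, 0.627, 0.219, 0.14]
ft_force: [-13.5, -3.7, 22.3]
grip_width: 0.0235
grip_force: 58.7
```

```bash
python3 -c "
from scr import *
err('L',.30,-.008,.001)"
```

```text
err mm ex,ey,n -0.4 -0.7 2.2 rot [-0.17 -0.16  0.07] F along ex ey n [np.float64(-0.9), np.float64(-1.7), np.float64(26.3)] Mn 0.08 q [-0.5   0.47  2.18  1.39  0.31 -1.65]
```

send_rows(
  deltas="0 0 -2 0 0 0 0; 0 0 0 0 0 4 0; 0 0 0 0 0 4 0; 0 0 0 0 0 4 0; 0 0 0 0 0 4 0; 0 0 0 0 0 0 0",
)

```text
time: 10.32
position: [0.4781, -0.0538, 0.196]
tool_rot: [0.815, 0.519, 0.235, 0.108]
ft_force: [-4.5, -3.3, 5.1]
grip_width: 0.0241
grip_force: 58.8
```

```bash
python3 -c "
from scr import *
err('L',.30+16/57.3,-.006,.001)"
```

```text
err mm ex,ey,n -0.7 -1.2 0.6 rot [-0.08 -0.15  0.05] F along ex ey n [np.float64(-1.7), np.float64(-2.6), np.float64(6.9)] Mn 0.13 q [-0.5   0.47  2.18  1.38  0.31 -1.36]
```

send_rows(
  deltas="0 0 0 0 0 5.5 0; 0 0 0 0 0 5.5 0; 0 0 0 0 0 5.5 0; 0 0 0 0 0 5.5 0; 0 0 0 0 0 5.5 0; 0 0 0 0 0 5.5 0; 0 0 0 0 0 5.5 0; 0 0 0 0 0 5.5 0; 0 0 0 0 0 5.5 0; 0 0 0 0 0 0 0",
)

```text
time: 11.58
position: [0.4779, -0.0531, 0.1959]
tool_rot: [0.957, 0.131, 0.259, -0.002]
ft_force: [-4.5, -1.0, 4.5]
grip_width: 0.0236
grip_force: 58.7
```

```bash
python3 -c "
from scr import *
err('L',.30+65.5/57.3,-.006,.001)"
```

```text
err mm ex,ey,n -0.9 -0.4 0.6 rot [-0.05 -0.03  0.  ] F along ex ey n [np.float64(-1.8), np.float64(-0.4), np.float64(6.2)] Mn 0.1 q [-0.5   0.47  2.18  1.38  0.31 -0.5 ]
```

send_rows(
  deltas="0 0 0 0 0 4 0; 0 0 0 0 0 4 0; 0 0 0 0 0 4 0; 0 0 0 0 0 3 0; 0 0 0 0 0 0 0",
)

```text
time: 12.2
position: [0.4779, -0.0529, 0.196]
tool_rot: [0.966, 0.005, 0.256, -0.036]
ft_force: [-5.4, -0.6, 4.6]
grip_width: 0.0236
grip_force: 58.8
```

```bash
python3 -c "
from scr import *
err('L',.30+80.5/57.3,-.006,.001)"
```

```text
err mm ex,ey,n -0.8 -0.2 0.5 rot [-0.01 -0.   -0.03] F along ex ey n [np.float64(-2.4), np.float64(0.2), np.float64(6.7)] Mn 0.12 q [-0.5   0.47  2.18  1.38  0.31 -0.24]
```

Continue in small steps until the torque rises clearly.

send_rows(
  deltas="0 0 0 0 0 3 0; 0 0 0 0 0 3 0; 0 0 0 0 0 0 0",
)

```text
time: 12.58
position: [0.4779, -0.0528, 0.196]
tool_rot: [0.965, -0.044, 0.254, -0.049]
ft_force: [-6.2, -0.7, 6.0]
grip_width: 0.0239
grip_force: 59.3
```

```bash
python3 -c "
from scr import *
err('L',.30+86.5/57.3,-.006,.001)"
```

```text
err mm ex,ey,n -0.7 -0.1 0.6 rot [-0.   -0.02 -0.21] F along ex ey n [np.float64(-2.5), np.float64(0.2), np.float64(8.3)] Mn 0.57 q [-0.5   0.47  2.18  1.37  0.31 -0.13]
```

send_rows(
  deltas="0 0 0 0 0 1.5 0; 0 0 0 0 0 0 0; 0 0 0 0 0 -4 0; 0 0 0 0 0 -3.5 0; 0 0 -3 0 0 0 0; 0 0 -7 0 0 0 0; 0 0 -10 0 0 0 0; 0 0 -12 0 0 0 0; 0 0 0 0 0 0 0; 0 0 0 0 0 0 0",
)

```text
time: 13.82
position: [0.463, -0.0557, 0.2235]
tool_rot: [0.966, 0.004, 0.257, -0.036]
ft_force: [0.5, 0.0, -1.2]
grip_width: 0.024
grip_force: 58.7
```

```bash
python3 - <<'E'
from scr import *
import fit
a=.30+80.5/57.3
err('L',a,.026,.001)
c=cam('side'); im=[]
u=proj(c,head('L')).astype(int); v=proj(c,head('R')).astype(int)
im=[cv2.resize(c['image'][w[1]-20:w[1]+20,w[0]-20:w[0]+20],(400,400),interpolation=cv2.INTER_CUBIC) for w in(u,v)]
cv2.imwrite('pics/done1.png',np.hstack(im)[:,:,::-1])
# right hover, angle ~.46 : turn back by tool -z
o=robot.get_obs()
p,Rt=pose('R',.50,.029,.0003,-.0005); print('from q6',o['q'])
plan(p,Rt,10,0)
E
```

```text
err mm ex,ey,n -0.1 -0.8 -0.1 rot [-0.04  0.05  0.06] F along ex ey n [np.float64(-0.2), np.float64(-0.0), np.float64(-1.3)] Mn 0.03 q [-0.53  0.39  2.19  1.16  0.35 -0.03]
from q6 [-0.52553568  0.38567632  2.18750681  1.15968913  0.34522185 -0.03201435]
1.2 8.9 -0.3 0 -0 -6.91 0; 0 9 -0.3 0 -0 -6.91 0; -1 8.9 -0.3 0 -0 -6.91 0; -2 8.7 -0.3 0 -0 -6.91 0; -3.1 8.4 -0.4 0 -0 -6.91 0; -4.1 8 -0.3 0 -0 -6.91 0; -5 7.5 -0.3 0 -0 -6.91 0; -5.9 6.7 -0.3 0 -0 -6.91 0; -6.7 6 -0.3 0 -0 -6.91 0; -7.3 5.2 -0.3 0 -0 -6.91 0
end [ 0.4739 -0.1447  0.2258] [ 72.9 -13.9 153.1]
```

View pics/done1.png

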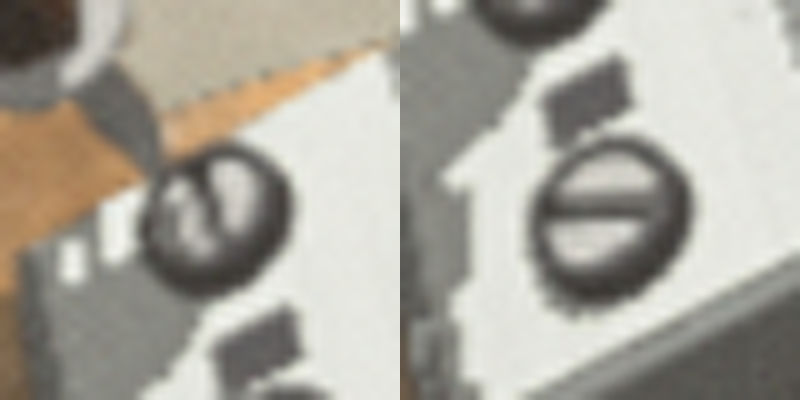

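send_rows(
  deltas="1.2 8.9 -0.3 0 0 -6.91 0; 0 9 -0.3 0 0 -6.91 0; -1 8.9 -0.3 0 0 -6.91 0; -2 8.7 -0.3 0 0 -6.91 0; -3.1 8.4 -0.4 0 0 -6.91 0; -4.1 8 -0.3 0 0 -6.91 0; -5 7.5 -0.3 0 0 -6.91 0; -5.9 6.7 -0.3 0 0 -6.91 0; -6.7 6 -0.3 0 0 -6.91 0; -7.3 5.2 -0.3 0 0 -5.8 0",
)

```text
time: 15.12
position: [0.4738, -0.1449, 0.2256]
tool_rot: [0.797, 0.545, 0.232, 0.114]
ft_force: [1.1, -0.1, -2.2]
grip_width: 0.0234
grip_force: 58.7
```

send_rows(
  deltas="0 0 0 0 0 0 0; 0 0 0 0 0 0 0",
)

```text
time: 15.38
position: [0.4735, -0.1442, 0.2258]
tool_rot: [0.799, 0.543, 0.233, 0.113]
ft_force: [0.8, 0.1, -1.2]
grip_width: 0.0241
grip_force: 58.7
```

```bash
python3 -c "
from scr import *
err('R',.52,.029,.0003,-.0005)
p,Rt=pose('R',.52,0,.0003,-.0005); plan(p,Rt,6,0)"
```

```text
err mm ex,ey,n -0.3 0.5 0.1 rot [0.01 0.01 0.05] F along ex ey n [np.float64(0.1), np.float64(0.0), np.float64(-1.4)] Mn 0.05 q [-0.71  0.41  2.1   0.99  0.47 -1.2 ]
-0.1 0.1 4.8 -0 -0 -0.01 0; -0 0.1 4.9 -0 -0 -0.01 0; -0.1 0.1 4.8 -0 -0 -0.01 0; -0 0.1 4.9 -0 -0 -0.01 0; -0.1 0 4.8 -0 -0 -0.01 0; -0 0.1 4.9 -0 -0 -0.01 0
end [ 0.4882 -0.1426  0.2007] [ 71.9 -14.4 153.4]
```

send_rows(
  deltas="0 0.1 4.8 0 0 0 0; 0 0.1 4.9 0 0 0 0; 0 0 4.8 0 0 0 0; 0 0 4.9 0 0 0 0; 0 0 4.8 0 0 0 0; 0 0 3 0 0 0 0; 0 0 2 0 0 0 0; 0 0 2 0 0 0 0; 0 0 0 0 0 0 0",
)

```text
time: 16.5
position: [0.4893, -0.1425, 0.1991]
tool_rot: [0.798, 0.544, 0.233, 0.114]
ft_force: [-0.4, -0.2, -0.9]
grip_width: 0.0237
grip_force: 58.7
```

```bash
python3 -c "
from scr import *
err('R',.52,-.0022,.0003,-.0005)"
```

```text
err mm ex,ey,n 0.1 -0.1 0.3 rot [-0.05 -0.03 -0.05] F along ex ey n [np.float64(-0.8), np.float64(-0.1), np.float64(-0.6)] Mn 0.07 q [-0.68  0.48  2.09  1.11  0.42 -1.31]
```

send_rows(
  deltas="0 0 2 0 0 0 0; 0 0 2 0 0 0 0; 0 0 0 0 0 0 0",
)

```text
time: 16.88
position: [0.4912, -0.1424, 0.196]
tool_rot: [0.798, 0.544, 0.233, 0.114]
ft_force: [-2.6, -0.8, 3.3]
grip_width: 0.0238
grip_force: 58.7
```

```bash
python3 -c "
from scr import *
err('R',.52,-.0062,.0003,-.0005)"
```

```text
err mm ex,ey,n 0.2 -0.2 0.7 rot [-0.09 -0.06 -0.05] F along ex ey n [np.float64(-0.7), np.float64(-0.4), np.float64(4.2)] Mn 0.05 q [-0.68  0.49  2.08  1.13  0.42 -1.32]
```

send_rows(
  deltas="0 0 0 0 0 5 0; 0 0 0 0 0 6 0; 0 0 0 0 0 6 0; 0 0 0 0 0 6 0; 0 0 0 0 0 6 0; 0 0 0 0 0 6 0; 0 0 0 0 0 6 0; 0 0 0 0 0 6 0; 0 0 0 0 0 6 0; 0 0 0 0 0 6 0",
)

```text
time: 18.12
position: [0.4908, -0.1417, 0.1959]
tool_rot: [0.963, 0.079, 0.258, -0.016]
ft_force: [-2.9, -0.8, 2.7]
grip_width: 0.0239
grip_force: 58.8
```

send_rows(
  deltas="0 0 0 0 0 4 0; 0 0 0 0 0 4 0; 0 0 0 0 0 0 0",
)

```text
time: 18.5
position: [0.4909, -0.1416, 0.1959]
tool_rot: [0.966, 0.014, 0.257, -0.034]
ft_force: [-3.8, 0.9, 5.2]
grip_width: 0.0238
grip_force: 58.8
```

```bash
python3 -c "
from scr import *
err('R',.52+67/57.3,-.0062,.0003,-.0005)"
```

```text
err mm ex,ey,n -0.0 0.7 0.6 rot [ 0.03  0.03 -0.12] F along ex ey n [np.float64(-0.5), np.float64(1.4), np.float64(6.3)] Mn 0.03 q [-0.68  0.49  2.09  1.13  0.42 -0.15]
```

send_rows(
  deltas="0 0 0 0 0 3 0; 0 0 0 0 0 3 0; 0 0 0 0 0 0 0",
)

```text
time: 18.88
position: [0.4909, -0.1416, 0.1959]
tool_rot: [0.965, -0.036, 0.255, -0.047]
ft_force: [-4.3, 1.4, 4.8]
grip_width: 0.0239
grip_force: 59.1
```

```bash
python3 -c "
from scr import *
err('R',.52+73/57.3,-.0062,.0003,-.0005)"
```

```text
err mm ex,ey,n 0.0 0.7 0.6 rot [ 0.04  0.02 -0.26] F along ex ey n [np.float64(-1.1), np.float64(2.0), np.float64(6.2)] Mn 0.43 q [-0.68  0.49  2.09  1.13  0.42 -0.05]
```

Stop reached; a little more, then back off to mid-play and withdraw.

send_rows(
  deltas="0 0 0 0 0 2 0; 0 0 0 0 0 1 0; 0 0 0 0 0 0 0; 0 0 0 0 0 -4.5 0; 0 0 0 0 0 -4 0; 0 0 -3 0 0 0 0; 0 0 -7 0 0 0 0; 0 0 -15 0 0 0 0; 0 0 -25 0 0 0 0; 0 0 0 0 0 0 0",
)

```text
time: 20.12
position: [0.4665, -0.1464, 0.2403]
tool_rot: [0.966, 0.008, 0.258, -0.033]
ft_force: [1.4, -0.0, -1.9]
grip_width: 0.0238
grip_force: 58.7
```

```bash
python3 - <<'E'
from scr import *
err('R',.52+67.5/57.3,.0438,.0003,-.0005)
ims=[]
for n in('side','top'):
    c=cam(n); w=((proj(c,head('L'))+proj(c,head('R')))/2).astype(int)
    ims.append(cv2.resize(c['image'][w[1]-28:w[1]+28,w[0]-28:w[0]+28],(400,400),interpolation=cv2.INTER_CUBIC))
cv2.imwrite('pics/done2.png',np.hstack(ims)[:,:,::-1])
o=robot.get_obs(); p0=np.array(o['position']);R0=R.from_quat(o['tool_rot'])
# retreat path: to above stand with upright key, phi 6.5
pc,Rc=plan([.47,.03,.285],R0*R.from_rotvec((R0.inv()*down(6.5)).as_rotvec()*.5),10,0,p0,R0)
plan([.4967,.2047,.265],down(6.5),10,0,pc,Rc)
E
```

```text
err mm ex,ey,n 0.7 -0.6 1.5 rot [-0.18  0.16 -0.07] F along ex ey n [np.float64(0.2), np.float64(-0.2), np.float64(-2.3)] Mn 0.0 q [-0.73  0.37  2.1   0.93  0.5   0.03]
2.5 -17.8 -2.6 1.1 -1.28 -4.65 0; 4 -17.7 -2.3 1.1 -1.28 -4.65 0; 5.3 -17.3 -2 1.1 -1.28 -4.65 0; 6.6 -16.8 -1.9 1.1 -1.28 -4.65 0; 7.9 -16.3 -1.7 1.1 -1.28 -4.65 0; 9.2 -15.6 -1.6 1.1 -1.28 -4.65 0; 10.4 -14.9 -1.6 1.1 -1.28 -4.65 0; 11.6 -14 -1.5 1.1 -1.28 -4.65 0; 12.6 -13 -1.5 1.1 -1.28 -4.65 0; 13.6 -12 -1.6 1.1 -1.28 -4.65 0
end [0.47   0.03   0.2851] [ 50.3 -15.7 175. ]
14 -9.6 5.2 1.1 -1.28 -4.66 0; 14.9 -8.3 5.1 1.1 -1.28 -4.66 0; 15.6 -7 4.8 1.1 -1.28 -4.66 0; 16.3 -5.6 4.6 1.1 -1.28 -4.66 0; 16.7 -4.2 4.4 1.1 -1.28 -4.66 0; 17.1 -2.7 4 1.1 -1.28 -4.66 0; 17.4 -1.3 3.7 1.1 -1.28 -4.66 0; 17.4 0.3 3.3 1.1 -1.28 -4.66 0; 17.5 1.7 3 1.1 -1.28 -4.66 0; 17.3 3.2 2.4 1.1 -1.28 -4.66 0
end [0.4967 0.2047 0.265 ] [ 96.5  -0.  180. ]
```

View pics/done2.png

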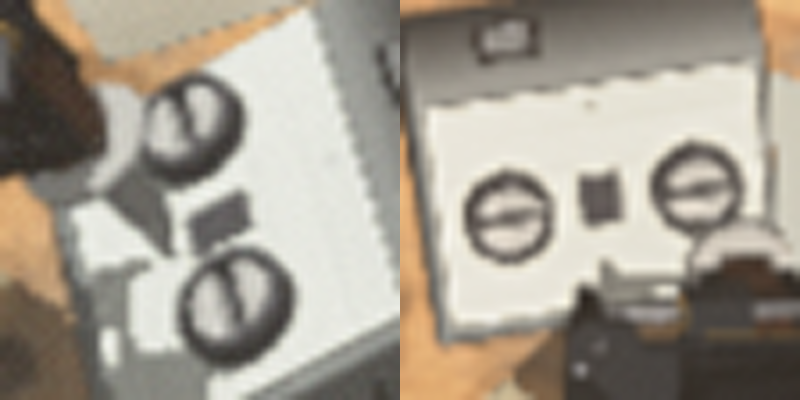

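Both slots now lie level across the cover: left at (508,215) and right at (697,188) in the top view. I'll take the key back to the stand.

send_rows(
  deltas="2.5 -17.8 -2.6 1.1 -1.28 -4.65 0; 4 -17.7 -2.3 1.1 -1.28 -4.65 0; 5.3 -17.3 -2 1.1 -1.28 -4.65 0; 6.6 -16.8 -1.9 1.1 -1.28 -4.65 0; 7.9 -16.3 -1.7 1.1 -1.28 -4.65 0; 9.2 -15.6 -1.6 1.1 -1.28 -4.65 0; 10.4 -14.9 -1.6 1.1 -1.28 -4.65 0; 11.6 -14 -1.5 1.1 -1.28 -4.65 0; 12.6 -13 -1.5 1.1 -1.28 -4.65 0; 13.6 -12 -1.6 1.1 -1.28 -4.65 0",
)

```text
time: 21.48
position: [0.4698, 0.0312, 0.2843]
tool_rot: [0.898, 0.417, 0.14, -0.02]
ft_force: [0.4, -0.5, -1.2]
grip_width: 0.024
grip_force: 58.7
```

send_rows(
  deltas="14 -9.6 5.2 1.1 -1.28 -4.66 0; 14.9 -8.3 5.1 1.1 -1.28 -4.66 0; 15.6 -7 4.8 1.1 -1.28 -4.66 0; 16.3 -5.6 4.6 1.1 -1.28 -4.66 0; 16.7 -4.2 4.4 1.1 -1.28 -4.66 0; 17.1 -2.7 4 1.1 -1.28 -4.66 0; 17.4 -1.3 3.7 1.1 -1.28 -4.66 0; 17.4 0.3 3.3 1.1 -1.28 -4.66 0; 17.5 1.7 3 1.1 -1.28 -4.66 0; 17.3 3.2 2.4 1.1 -1.28 -4.66 0",
)

```text
time: 22.72
position: [0.4962, 0.2061, 0.2637]
tool_rot: [0.664, 0.747, -0.001, -0.001]
ft_force: [0.4, 0.1, -1.4]
grip_width: 0.0241
grip_force: 58.7
```

send_rows(
  deltas="0 0 0 0 0 0 0; 0 0 0 0 0 0 0; 0 0 0 0 0 0 0",
)

```text
time: 23.1
position: [0.4961, 0.2043, 0.2649]
tool_rot: [0.666, 0.746, -0.0, -0.001]
ft_force: [-0.6, -0.4, -1.7]
grip_width: 0.024
grip_force: 58.7
```

```bash
python3 - <<'E'
from scr import *
o=robot.get_obs(); print(o['position'],(down(6.5).inv()*R.from_quat(o['tool_rot'])).as_rotvec(degrees=True).round(2),o['q'].round(2))
plan([.4967,.2047,.220],down(6.5),6,0)
E
```

```text
[0.49607599 0.20430981 0.26487821] [0.06 0.05 0.03] [0.18 0.45 1.68 0.   1.01 0.07]
0 0.1 7.5 -0.01 -0.01 -0 0; 0.1 0.1 7.5 -0.01 -0.01 -0 0; 0 0.2 7.4 -0.01 -0.01 -0 0; 0.1 0.1 7.5 -0.01 -0.01 -0 0; 0 0.1 7.5 -0.01 -0.01 -0 0; 0.1 0.1 7.5 -0.01 -0.01 -0 0
end [0.4967 0.2047 0.22  ] [  96.5    0.  -180. ]
```

send_rows(
  deltas="0.1 0.2 15 0 0 0 0; 0.1 0.2 15 0 0 0 0; 0.1 0.2 15 0 0 0 0; 0 0 10 0 0 0 0; 0 0 10 0 0 0 0; 0 0 10 0 0 0 0; 0 0 0 0 0 0 0",
)

```text
time: 23.98
position: [0.4964, 0.2053, 0.1893]
tool_rot: [0.666, 0.746, -0.001, -0.001]
ft_force: [0.3, 0.3, -0.7]
grip_width: 0.0239
grip_force: 58.7
```

send_rows(
  deltas="0 0 10 0 0 0 0; 0 0 10 0 0 0 0; 0 0 10 0 0 0 0; 0 0 6 0 0 0 0; 0 0 2 0 0 0 0; 0 0 0 0 0 0 0; 0 0 0 0 0 0 0",
)

```text
time: 24.85
position: [0.497, 0.2054, 0.1524]
tool_rot: [0.666, 0.746, 0.0, -0.0]
ft_force: [0.5, 0.3, -1.2]
grip_width: 0.0239
grip_force: 58.7
```

send_rows(
  deltas="0 0 1.5 0 0 0 0; 0 0 1 0 0 0 0; 0 0 0 0 0 0 0",
)

```text
time: 25.22
position: [0.4969, 0.2054, 0.15]
tool_rot: [0.666, 0.746, 0.0, -0.0]
ft_force: [-1.3, -0.3, 2.9]
grip_width: 0.0239
grip_force: 58.7
```

Seated: the force rose to 2.9 N at the original height. Opening and withdrawing.

send_rows(
  deltas="0 0 0 0 0 0 0.5; 0 0 0 0 0 0 1; 0 0 0 0 0 0 1; 0 0 0 0 0 0 1; 0 0 0 0 0 0 1; 0 0 0 0 0 0 1; 0 0 -10 0 0 0 1; 0 0 -25 0 0 0 1; 0 0 -30 0 0 0 1; 0 0 -30 0 0 0 1",
)

```text
time: 26.48
position: [0.4968, 0.2053, 0.2461]
tool_rot: [0.666, 0.746, 0.0, -0.0]
ft_force: [0.9, 0.3, 0.3]
grip_width: 0.0872
grip_force: 0.0
```

send_rows(
  deltas="0 0 -20 0 0 0 1; 55 0 0 0 0 0 1; 55 0 0 0 0 0 1; 30 0 0 0 0 0 1; 0 0 0 0 0 0 1; 0 0 0 0 0 0 1; 0 0 0 0 0 0 1",
)

```text
time: 27.35
position: [0.4811, 0.3432, 0.2648]
tool_rot: [0.666, 0.746, -0.0, -0.0]
ft_force: [-0.6, -0.0, -0.7]
grip_width: 0.0871
grip_force: 0.0
```

```bash
python3 - <<'E'
from scr import *
o=robot.get_obs(); print(o['position'],o['ft_force'],o['grip_width'])
s,t=cam('side'),cam('top')
for n,c in(('side',s),('top',t)):
    W=c['W']; m=(np.abs(W[...,0]-.497)<.03)&(np.abs(W[...,1]-.204)<.03)
    for lo,hi in((.075,.1),(.1,.12),(.12,.14)):
        k=m&(W[...,2]>lo)&(W[...,2]<hi); print(n,lo,k.sum(),W[k].mean(0).round(4) if k.any() else '')
A=cv2.resize(s['image'][90:290,170:340],(510,600)); u=proj(t,head('L')).astype(int)
B=cv2.resize(t['image'][150:250,190:330],(280,200))
B=cv2.copyMakeBorder(B,0,400,0,0,cv2.BORDER_CONSTANT)
cv2.imwrite('pics/fin.png',np.hstack([A,B])[:,:,::-1])
E
```

```text
[0.48110474 0.34321784 0.26483517] [-0.64213177 -0.03732266 -0.68336769] 0.08705989373659917
side 0.075 56 [0.4954 0.1954 0.087 ]
side 0.1 45 [0.4943 0.1954 0.1089]
side 0.12 51 [0.4946 0.2019 0.1259]
top 0.075 12 [0.494  0.1966 0.0872]
top 0.1 6 [0.4905 0.2027 0.1094]
top 0.12 55 [0.4963 0.2059 0.1279]
```

View pics/fin.png

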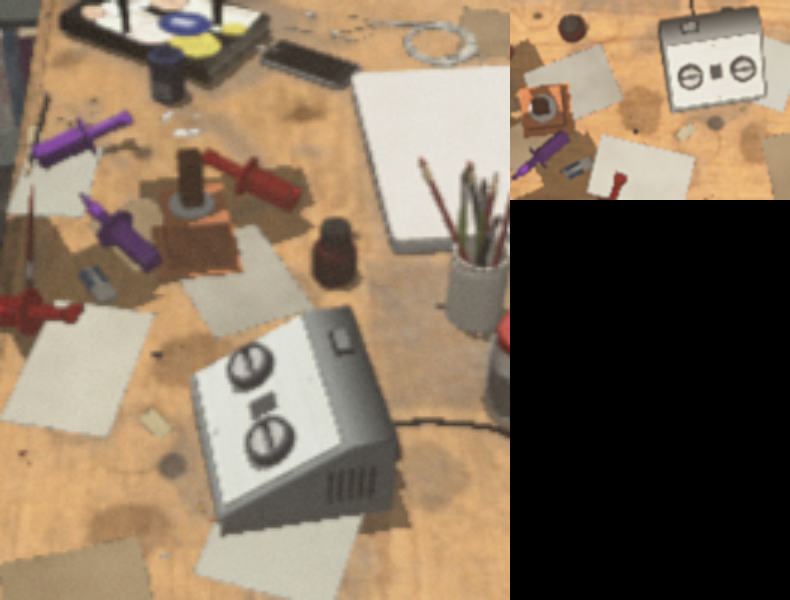

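The key stands upright in its stand at (190,185), with the same top height and position as at the start. Both slots lie across the cover, and the ink bottle and eraser are where they were.

```bash
python3 -c "
from rig import robot
print(robot.hand_in())"
```

```text
the job is handed in; nothing more can be done
None
```

I turned both screws clockwise to their stops, stood the key upright in its stand, let go and handed the job in at about 27 s; the red and purple look-alike keys had toppled by my second look at the table, most likely on their own since at least one was well away from the arm's path.

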